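# Level the vial warm-plate and hold the contact thermometer on its check spot

### The job

Check the vial warm-plate's temperature: first turn the black levelling knob until the tilted aluminium plate sits level, its front corners flush with the tops of the two red posts. Then lift the orange contact thermometer out of its white stand and hold it upright with its brass tip inside the small yellow ring on the plate, pressing gently so that the sprung tip is pushed about half way in. Finish still gripping and pressing it there, and leave the other things on the bench where they are.

Things in the scene. Friction and masses are not known exactly. Their poses are not given: they have to be found in the camera images.
- stage: Warm-plate base: grey slab 270 x 150 x 22 mm, fixed; yaw up to 0.5 rad, may stand left or right. Origin on the bench; x runs from the knob end (towards the robot, x -150 mm) to the hinge end (x +120), z up. Two fixed red posts, 10 mm thick, at x -68, y +/-69 beside the plate's front corners end 75 mm above the bench, flush with the level plate's top.
- plate (a joint): Tilt of the aluminium plate (170 x 116 x 12 mm; hinge at stage x +90, z 69 mm; six blue-capped vials at the hinge end stand 23 mm above it), rad: 0 = level, positive = knob end low. Starts at 0.063 to 0.154. Always 0.07 x the knob angle; stays where the knob leaves it.
- knob (a joint): Knob angle, rad, positive anticlockwise from above; starts at 0.9 to 2.2, range -0.8 to 2.5. Turned clockwise it falls and the plate rises; at 0 the plate is level. Stiff: 0.12 N m, no spring back. At 0 the grip bar lies along stage x, and it turns with the angle; a white line marks the bar end pointing to stage +x at 0.
- knob_grip (a point): Middle of the knob's black grip bar, on the knob's vertical axis, 110 mm above the bench at stage x -118 mm. The bar is 46 mm long, 14 mm wide and 32 mm high (94 to 126 mm above the bench); it is gripped across its 14 mm width. The knob does not rise as it turns.
- spot (a point): Centre of the yellow ring on top of the plate: ring 23 mm across outside, 16 mm inside, black within; at stage x -20 mm, y 0, 75 mm above the bench when level. It moves with the plate; axes as the stage's when level.
- holder: White stand for the thermometer, a block 70 x 70 mm and 78 mm high with a 17 mm hole down its middle, fixed to the bench. Origin in the centre of its underside; turned up to 0.6 rad.
- probe: Orange thermometer, loose, 0.1 kg, upright in the stand. Handle 24 x 24 mm, 60 tall, plus a 4 mm stud on top; origin under the handle's middle (on the stand's top, 78 mm above the bench), z up, x and y normal to its flats. Below it a steel stem 10 mm thick, 45 long, then the brass tip 6 mm thick; tip end 60 mm below the origin when free. Grip across the flats; lift 62 mm to clear.
- tip (a joint): How far the sprung tip is pushed in, m: 0 = free, 0.012 = fully in. Spring 500 N/m, so 3 N at half way (0.006).
- probe_tip (a point): Contact end of the brass tip, on the thermometer's axis; moves with the tip. Its z axis is the probe's.
- amber_bottle: Bystander: loose amber bottle, 86 mm wide, 180 mm tall; origin under its base.
- blue_bottle: Bystander: loose clear bottle with blue cap, 80 mm wide, 170 mm tall; origin under its base.
- column: Bystander: loose steel tube (chromatography column), 18 mm thick, 150 mm long, lying; origin at its middle underside.
- wrench: Bystander: loose steel wrench 140 mm long, lying flat; origin at its underside.
- fittings_tray: Bystander: blue open tray 140 x 100 x 30 mm; origin under its middle.
- carton: Bystander: cardboard box 120 x 220 x 70 mm; origin under its middle.

How it is judged:
On the way, in this order (a step that is already met when the one before it is completed fails the run):
1. the plate is turned level (within 0.022 rad) while the thermometer is still in its stand (value of joint plate between -0.022 and 0.022 rad and horizontal distance between probe and holder below 0.02 m and height (world z) of probe below 0.09 m), for 0.3 s.
2. the gripper has lifted the thermometer clear of its stand (height (world z) of probe_tip above 0.079 m and contact force between the fingers and probe above 2 N and contact force between probe and holder below 0.2 N), for 0.1 s.
At the end, for the whole second after the job is handed in: Plate level within 0.022 rad; the gripper holds the thermometer still and upright within 0.09 rad, clear of its stand, its tip on the plate within 6 mm of the ring's centre, pushed in 3 to 10 mm with 1 to 6.5 N (value of joint plate between -0.022 and 0.022 rad and distance between probe_tip and spot below 0.006 m and angle between probe's own z axis and vertical below 0.09 rad and value of joint tip between 0.003 and 0.01 m and contact force between probe and stage between 1 and 6.5 N and contact force between the fingers and probe above 2 N and contact force between probe and holder below 0.2 N and linear speed of probe below 0.02 m/s); the arm keeps its last pose, push and grip.
It fails at once if the thermometer is pressed hard on the warm-plate (over 15 N) (contact force between probe and stage above 15 N).
It fails at once if a bystander is moved by more than 25 mm (distance of any of amber_bottle, blue_bottle, column, wrench, fittings_tray, carton from where it was at the start of the episode above 0.025 m).
It also fails if it takes over 67 s, if anything falls off the work surface, if the arm or the gripper's body presses on something with over 40 N, if the wrist force passes 120 N, or if a joint passes its speed limit or range.

### The arm

A 6-joint arm with a two-finger parallel gripper is mounted at the origin on the work surface. World frame = base frame: x ahead of the robot, y to its left, z up, the work surface at z = 0. Lengths are in m, angles in rad, forces in N, time in s.
With the tool pointing down it reaches from about 0.4 to 0.825 m from the base axis. Payload 7 kg.
Tool frame: the origin (TCP) lies at the very end of the fingers, on their centre line; the grasp point (between the pads) lies 19 mm behind it; z points along the fingers, y is the line along which they close (so a half turn about z gives the same grasp; the last joint's range is limited). The gripper opens to 88 mm and grips with 3 to 60 N. Pads are 19 mm wide; open, the fingers measure 130 mm over their backs; the gripper's body (78 mm by 193 mm) begins 47 mm behind the grasp point.
Start: joints at [1.548, 0.359, 0.012, 0, -1.224, -0.288], TCP at [0.206, 0.643, 0.191] pointing down, gripper open.
Joint ranges: [-3.07, 3.07], [-1.43, 2.12], [-1.02, 1.25], [-3.03, 1.67], [-3.05, -0], [-3.03, 3.03]. Speed limits (rad/s): [2.39, 2.39, 3.01, 3.14, 3.14, 3.14].

### API

Orientations are given as a 3x3 rotation matrix whose columns are the frame's x, y, z axes.
In Python, from workcell import readout, eyes, manip, nets gives the robot as it stands. The module is installed in compiled form; this text tells all that it offers.
- The arm moves only by the shell command python3 -m handwheel 'ROWS' [FORCE]. ROWS is a JSON object of lists of equal length, an entry for each row: "linear": the shift along the tool's x, y, z in cm, a list of three; "angular": the turn, a rotation vector about the tool's x, y, z in degrees, a list of three; "fingers": the finger opening in cm, from 0 to 8.76. In form: {"linear": [[x, y, z], ...], "angular": [[rx, ry, rz], ...], "fingers": [fingers, ...]}. A call has 1 to 12 rows; each row shifts and turns the commanded pose from where the row before left it, along the tool's axes as they then stand; what a row does not reach is not made up. A row lasts 1/8 s, in which the tool goes at most 62.5 mm and 10.7 degrees, less where a joint would pass 70% of its speed; a pose out of reach is approached as far as the arm can. A call with a gripper value outside its range is refused whole. The fingers move at their own pace and stop on an object; FORCE is the grip in N (left out, the last holds). Time passes only in rows, so rows that do not move let the fingers close. It gives the time, the measured TCP pose, the force, the opening and the grip force at its end, in the units of the state.
- readout.get_obs(): the state, without advancing time (a new reading comes with each control period).
- eyes.read_camera(name): name is "scene" or "top"; returns (picture, depth): 420x560x3 uint8, red, green, blue; 420x560 float32, m along the optical axis (not along the pixel's ray), 0 where there is no reading.
- eyes.calibration(name): a dict with "K" (3x3 intrinsics, pixels), "k1" (the pictures are not rectified: a ray, as slopes to the right and down, at radius r is drawn at 1 + k1 r^2 times it, then the intrinsics apply), "R" (3x3) and "t" (3): a world point X has camera coordinates R X + t. Camera axes: x right, y down, z forward; pixel columns grow to the right and rows downward; lengths in m; the calibration is good to about 2 mm. A picture is of the moment at which its call begins. calibration takes no time and is no camera call.
- manip.close_job(): hands the job in; it is judged then, once.
Trained networks look in the newest picture that a camera, given by its name, has taken for a name from the list of things; names that differ only in an ending like _2 or _b are one class to them, and where a whole thing is asked for, a point or a joint stands for the part that bears it (a point fixed in the world has none). Each returns a list of dicts, best first, with "conf" (0 to 1); they miss things now and then, are a little off and sometimes report something else, mostly with a low value. They report only what shows in the picture. A call takes as long as a camera call.
- nets.regions_of(camera, label): "pixels" (420x560 bool, what is visible of it) and "uv" ([column, row] in pixels, amid what is visible of it).
- nets.pinpoint(camera, label): "uv" ([column, row] in pixels: a listed point, or the origin of a listed thing).
The state is a dict: "t": time; "qpos": joint angles; "joint_vel": joint speeds; "joint_torque": joint torques, N m; "tool_pos": TCP position; "eef_rot": TCP orientation; "wrist_force": force on the tool from outside, world axes, zero at the start; "wrist_torque": the same for the moment, N m; "width": finger opening in m; "finger_force": force on a finger pad.
Only numpy, scipy, OpenCV 4.12 (cv2) and the standard library are available. Lean on these libraries where they do the work, as an engineer would, in place of code of your own. Each camera call takes 0.05 s, during which the arm holds its last target. There are 200 camera calls.

## Working session

There is one attempt and no reset: what is moved stays moved. The work goes in short steps, Python scripts to look and compute and a shell command to move; the robot and the scene stay as the last step left them, time stands still between calls to the robot, and variables do not carry over. Pictures are saved under pics/ and viewed, at most 12 in all, crops included, and the job is handed in when it is done.

```bash
mkdir -p pics
cat > h.py <<'E'
import numpy as np, cv2
from workcell import readout, eyes, manip, nets
def ray(cam,uv):
    c=eyes.calibration(cam);K=np.array(c["K"]);R=np.array(c["R"]);t=np.array(c["t"])
    d=np.array([c["k1"],0,0,0,0,0,0,0][:5])
    p=cv2.undistortPoints(np.array([[uv]],float),K,d)[0,0]
    return -R.T@t, R.T@np.array([p[0],p[1],1.])
def atz(cam,uv,z):
    o,d=ray(cam,uv); return o+d*(z-o[2])/d[2]
def dep(cam,uv,D):
    o,d=ray(cam,uv); return o+d*D[int(round(uv[1])),int(round(uv[0]))]
def proj(cam,X):
    c=eyes.calibration(cam)
    return cv2.projectPoints(np.array([X],float),cv2.Rodrigues(np.array(c["R"]))[0],np.array(c["t"],float),np.array(c["K"]),np.array([c["k1"],0,0,0.]))[0][0,0]
E
python3 - <<'E'
from h import *
np.set_printoptions(precision=4,suppress=True)
for cam in("scene","top"):
    im,D=eyes.read_camera(cam); cv2.imwrite(f"pics/{cam}0.png",im[:,:,::-1]); np.save(cam+"D.npy",D)
    print(cam,ray(cam,(280,210)))
    for l,z in(("knob_grip",.11),("spot",.066),("probe",.078),("holder",0),("stage",0),("probe_tip",.018)):
        for r in nets.pinpoint(cam,l)[:2]: print(l,r["conf"],r["uv"],atz(cam,r["uv"],z),dep(cam,r["uv"],D))
print(readout.get_obs())
E
```

```text
scene (array([1.1785, 0.9693, 0.9443]), array([-0.4687, -0.6648, -0.5818]))
knob_grip 0.57 [312.8, 240.2] [0.514  0.2122 0.11  ] [0.5127 0.2107 0.1084]
spot 0.72 [286.1, 256.0] [0.6    0.1862 0.066 ] [0.5952 0.1797 0.0587]
probe 0.41 [238.9, 198.0] [ 0.5664 -0.1738  0.078 ] [ 0.5696 -0.1678  0.0826]
holder 0.68 [239.8, 211.7] [ 0.5574 -0.1897  0.    ] [ 0.5833 -0.1413  0.0394]
stage 0.73 [281.6, 274.8] [0.6221 0.1939 0.    ] [0.6339 0.2104 0.0201]
stage 0.52 [374.6, 258.5] [0.3101 0.3113 0.    ] [ 0.3032  0.3061 -0.0075]
top (array([0.3263, 0.0019, 1.3845]), array([ 0.1161,  0.0114, -0.9932]))
knob_grip 0.55 [226.0, 203.3] [0.4935 0.1936 0.11  ] [0.4953 0.1958 0.0958]
spot 0.68 [233.4, 170.3] [0.6136 0.1795 0.066 ] [0.614  0.1797 0.0644]
probe 0.58 [343.5, 190.0] [ 0.5514 -0.1951  0.078 ] [ 0.5506 -0.1944  0.0826]
probe 0.18 [227.5, 204.4] [0.4941 0.1932 0.078 ] [0.4917 0.1905 0.0965]
holder 0.77 [334.6, 189.8] [ 0.5648 -0.1751  0.    ] [ 0.5518 -0.1654  0.0752]
holder 0.42 [156.2, 181.1] [0.5831 0.4658 0.    ] [0.5651 0.4333 0.0968]
stage 0.72 [234.1, 170.7] [0.6266 0.1858 0.    ] [0.6124 0.1771 0.0655]
probe_tip 0.7 [232.5, 173.2] [0.6135 0.1888 0.018 ] [0.6031 0.182  0.0676]
{'t': 0.7, 'qpos': array([ 1.5481,  0.3585,  0.0119,  0.    , -1.2241, -0.2881]), 'joint_vel': array([-0.0006,  0.0012,  0.0015,  0.0001, -0.0013, -0.0013]), 'joint_torque': array([  0.0001, -58.2159,  29.3265,   7.0017,   0.0125,  -0.    ]), 'tool_pos': array([0.2064, 0.6427, 0.1912]), 'eef_rot': array([[ 0.9521, -0.3058,  0.    ],
       [-0.3058, -0.9521,  0.0001],
       [-0.    , -0.0001, -1.    ]]), 'wrist_force': array([-0.5576, -0.1625, -0.6254]), 'wrist_torque': array([0.0412, 0.0273, 0.012 ]), 'finger_force': 0.0, 'width': 0.08770160992727745}
```

Run:
```python
import cv2
t=cv2.imread("pics/top0.png");s=cv2.imread("pics/scene0.png")
cv2.imwrite("pics/t1.png",cv2.resize(t,(784,588),interpolation=cv2.INTER_CUBIC))
cv2.imwrite("pics/s1.png",cv2.resize(s,(784,588),interpolation=cv2.INTER_CUBIC))
cv2.imwrite("pics/t2.png",cv2.resize(t[130:230,190:290],(600,600),interpolation=cv2.INTER_CUBIC))
```

```text
(no output)
```

View pics/t1.png

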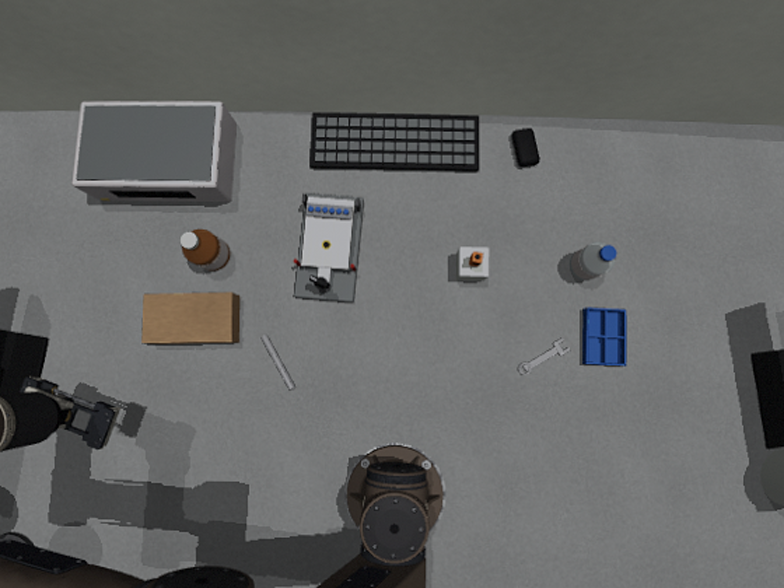

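View pics/s1.png

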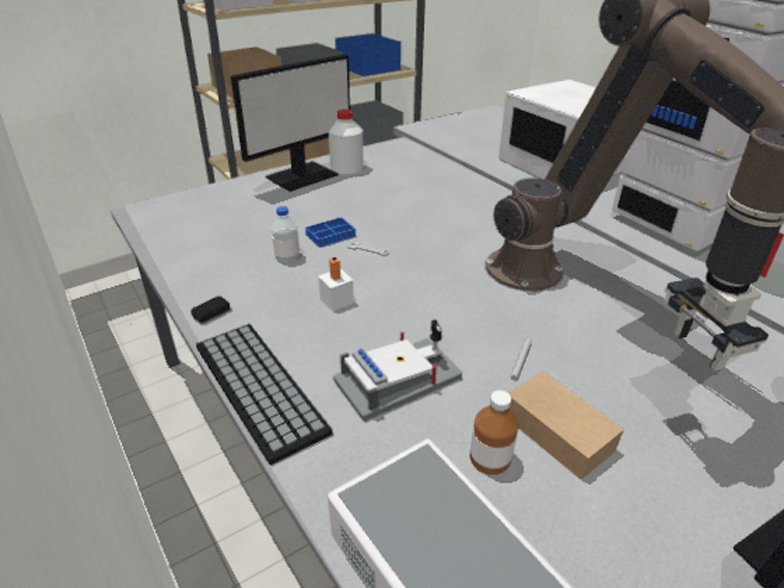

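View pics/t2.png

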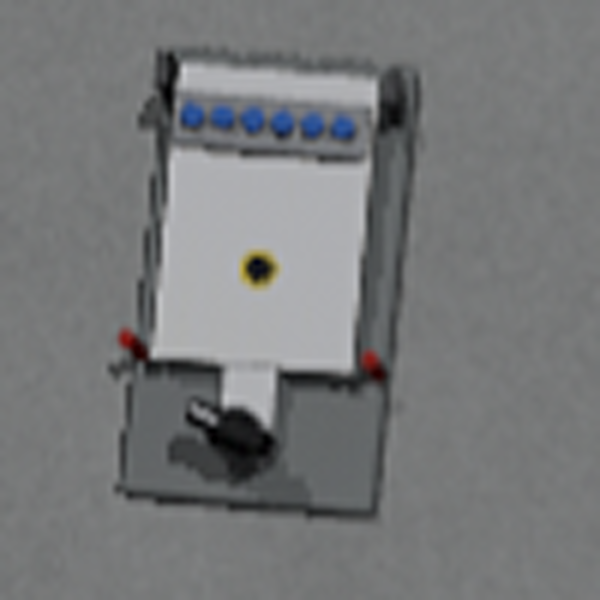

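The top view shows the stage ahead-left: ring at about (233,174.7) px, knob at (227,203), and the white bar end pointing to the upper left. The stand is at (338,187). Next come clouds and crops for the finer poses.

```bash
cat > fit.py <<'E'
from h import *
np.set_printoptions(precision=4,suppress=True)
def cloud(cam,D):
    c=eyes.calibration(cam);K=np.array(c["K"]);R=np.array(c["R"]);t=np.array(c["t"])
    v,u=np.mgrid[0:420,0:560]
    p=cv2.undistortPoints(np.stack([u.ravel(),v.ravel()],1)[:,None].astype(float),K,np.array([c["k1"],0,0,0.]))[:,0]
    P=np.c_[p,np.ones(len(p))]*D.reshape(-1,1)
    return ((P-t)@R).reshape(420,560,3)
E
python3 - <<'E'
from fit import *
for cam in("top","scene"):
    im=cv2.imread(f"pics/{cam}0.png")[:,:,::-1].astype(int); P=cloud(cam,np.load(cam+"D.npy"))
    r,g,b=im[...,0],im[...,1],im[...,2]
    near=(abs(P[...,0]-.6)<.22)&(abs(P[...,1]-.18)<.13)
    m=near&(im.min(2)>150)&(P[...,2]>.045)&(P[...,2]<.085)
    X=P[m]; A=np.c_[X[:,:2],np.ones(len(X))]; w=np.ones(len(X),bool)
    for _ in range(5):
        k=np.linalg.lstsq(A[w],X[w,2],rcond=None)[0]; e=X[:,2]-A@k; w=abs(e)<.006
    print(cam,"plate n",w.sum(),"slope",k,np.hypot(*k[:2]),"std",e[w].std(), "dir",np.arctan2(k[1],k[0]))
    m=near&(im.max(2)<60)&(P[...,2]>.09)&(P[...,2]<.14)&(P[...,0]<.56)
    X=P[m];c=X.mean(0);ev,V=np.linalg.eigh(np.cov(X[:,:2].T)); print("knob",len(X),c,np.degrees(np.arctan2(V[1,1],V[0,1])),np.sqrt(ev), X.min(0),X.max(0))
    m=near&(r>120)&(r-np.maximum(g,b)>60)
    n,L,s,ce=cv2.connectedComponentsWithStats(m.astype(np.uint8))
    for i in range(1,n): print("red",s[i],ce[i],atz(cam,ce[i],.065))
    y=near&(r-b>70)&(g-b>40); v,u=np.nonzero(y); print("ring",len(u),u.mean(),v.mean(),atz(cam,(u.mean(),v.mean()),.066))
    m=(abs(P[...,0]-.56)<.1)&(abs(P[...,1]+.17)<.1)&(r-b>70); v,u=np.nonzero(m); print("orange",len(u),u.mean(),v.mean(),np.percentile(P[m],[5,50,95],axis=0))
    m=(abs(P[...,0]-.56)<.1)&(abs(P[...,1]+.17)<.1)&(im.min(2)>120)&(abs(P[...,2]-.078)<.01); X=P[m]
    rc=cv2.minAreaRect(X[:,:2].astype(np.float32)*1000); print("holdertop",len(X),rc, np.median(X[:,2]))
t=cv2.imread("pics/top0.png");s=cv2.imread("pics/scene0.png")
f=lambda a:cv2.resize(a,(390,390),interpolation=cv2.INTER_CUBIC)
cv2.imwrite("pics/c1.png",np.hstack([f(t[165:210,315:360]),f(s[175:225,215:265])]))
E
```

```text
top plate n 1246 slope [ 0.0901 -0.0038  0.012 ] 0.0901489338701725 std 0.0025548081615180125 dir -0.041735068482354386
knob 66 [0.4984 0.1843 0.1156] 72.38232902436819 [0.0052 0.0112] [0.4896 0.1648 0.0902] [0.513  0.2079 0.1331]
red [210 185   2   2   4] [210.5 185.5] [0.5594 0.2559 0.065 ]
red [251 189   2   1   2] [251.5 189. ] [0.5503 0.1155 0.065 ]
ring 10 231.5 174.4 [0.5992 0.1855 0.066 ]
orange 40 340.25 183.725 [[ 0.5528 -0.1872  0.1275]
 [ 0.5599 -0.1746  0.1378]
 [ 0.5737 -0.1655  0.1434]]
holdertop 300 ((564.2061767578125, -176.53875732421875), (68.4083480834961, 69.8670883178711), 89.8604736328125) 0.07848795686960233
scene plate n 1050 slope [ 0.0956 -0.0073  0.0061] 0.09586760813978205 std 0.0018088186728859737 dir -0.07593971114287225
knob 66 [0.5107 0.1971 0.1119] 70.6833795086367 [0.004  0.0127] [0.4942 0.1709 0.0929] [0.519  0.2136 0.1259]
red [286 237   2   2   3] [286.6667 237.6667] [0.5438 0.1106 0.065 ]
red [309 261   3   2   6] [310.  261.5] [0.5515 0.2493 0.065 ]
ring 10 286.0 255.9 [0.6    0.1856 0.066 ]
orange 95 238.94736842105263 191.52631578947367 [[ 0.5563 -0.1784  0.0835]
 [ 0.5684 -0.1662  0.1115]
 [ 0.5776 -0.1624  0.1349]]
holdertop 170 ((563.982421875, -174.9527587890625), (77.3733901977539, 72.49028778076172), 87.73822021484375) 0.07442096696963357
```

View pics/c1.png

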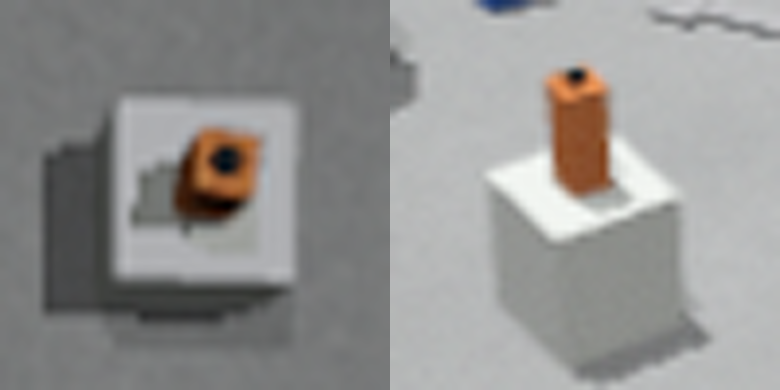

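The crop shows the handle stud at (228,158) in the left panel, with the handle turned slightly clockwise (about -0.15 rad). The plate slope of about 0.093 puts the knob at about 1.33 rad, which agrees with the bar's world direction of about 71°. The knob is near (0.503, 0.193). Now I'll move there.

```bash
cat > to.py <<'E'
import sys
from h import *
x,y,z,yaw=map(float,sys.argv[1:5])
s=readout.get_obs();R=np.array(s["eef_rot"]);p=np.array(s["tool_pos"])
cy=np.arctan2(R[1,0],R[0,0]);a=np.radians(yaw)
T=np.array([[np.cos(a),np.sin(a),0],[np.sin(a),-np.cos(a),0],[0,0,-1.]])
rv=np.degrees(cv2.Rodrigues(R.T@T)[0].ravel())
np.set_printoptions(precision=3,suppress=True)
print("t",s["t"],"p",p,"yaw",np.degrees(cy),"lin cm",100*R.T@(np.array([x,y,z])-p),"rot",rv,"F",s["wrist_force"],"w",s["width"],s["finger_force"],"q",s["qpos"])
E
python3 -m handwheel '{"linear":[[4.2,3.38,0],[4.2,3.38,0],[4.2,3.38,0],[4.2,3.38,0],[4.2,3.38,0],[4.2,3.38,0],[4.2,3.38,0],[4.2,3.38,0],[4.2,3.38,0],[4.2,3.38,0]],"angular":[[0,0,0],[0,0,0],[0,0,0],[0,0,0],[0,0,0],[0,0,0],[0,0,0],[0,0,0],[0,0,0],[0,0,0]],"fingers":[6,6,6,6,6,6,6,6,6,6]}' 30
python3 -m handwheel '{"linear":[[0,0,0],[0,0,0],[0,0,0],[0,0,0],[0,0,0],[0,0,0],[0,0,0],[0,0,0],[0,0,0]],"angular":[[0,0,-9.9],[0,0,-9.9],[0,0,-9.9],[0,0,-9.9],[0,0,-9.9],[0,0,-9.9],[0,0,-9.9],[0,0,-9.9],[0,0,-9.9]],"fingers":[6,6,6,6,6,6,6,6,6]}'
python3 to.py .503 .193 .19 71
python3 - <<'E'
from h import *
g=lambda x,y:(190+x/6-.5,130+y/6-.5)
bl,br,tr=[atz("top",g(*p),.022) for p in((122,490),(378,513),(415,72))]
print(bl,br,tr,np.arctan2(*(tr-br)[[1,0]]),-np.arctan2(*(bl-br)[:2]))
print("ring",atz("top",g(258,268),.066))
print("stud top",atz("top",(340.8,182.7),.142),"scene",atz("scene",(238.2,184.1),.142))
E
```

```text
t: 1.95
tool_pos: [0.5038, 0.1909, 0.1916]
eef_rot: [[0.952, -0.305, 0.001], [-0.305, -0.952, 0.001], [0.001, -0.001, -1.0]]
wrist_force: [1.1, -0.3, 0.1]
width: 0.0601
finger_force: 0.0
t: 3.08
tool_pos: [0.503, 0.1924, 0.1913]
eef_rot: [[0.315, 0.949, 0.0], [0.949, -0.315, 0.0], [0.0, 0.0, -1.0]]
wrist_force: [0.2, -0.2, -0.4]
width: 0.0597
finger_force: 0.0
t 3.075 p [0.503 0.192 0.191] yaw 71.62006593551953 lin cm [ 0.059 -0.014  0.131] rot [ 0.008 -0.014  0.62 ] F [ 0.232 -0.173 -0.426] w 0.059748961103861895 0.0 q [ 0.73   0.134 -0.289 -0.    -1.148  2.091]
[0.47611129 0.26234644 0.022     ] [0.46597467 0.1127953  0.022     ] [0.72992489 0.09927782 0.022     ] -0.05116753078049852 -0.06767677753900213
ring [0.60008053 0.182074   0.066     ]
stud top [ 0.56386329 -0.17670658  0.142     ] scene [ 0.56700757 -0.17177484  0.142     ]
```

```bash
python3 -m handwheel '{"linear":[[-0.2,-0.1,4],[0,0,4],[0,0,1.4],[0,0,0],[0,0,0],[0,0,0],[0,0,0],[0,0,0],[0,0,0],[0,0,0]],"angular":[[0,0,0],[0,0,0],[0,0,0],[0,0,0],[0,0,0],[0,0,0],[0,0,0],[0,0,0],[0,0,0],[0,0,0]],"fingers":[6,6,6,6,1,1,1,1,1,1]}' 30
python3 to.py .503 .19 .097 -3.7
python3 - <<'E'
from h import *
im,D=eyes.read_camera("scene"); a=im[190:300,240:370]; im2,_=eyes.read_camera("top"); b=im2[150:230,190:270]
cv2.imwrite("pics/k1.png",np.hstack([cv2.resize(a,(460,390),interpolation=2),cv2.resize(b,(330,390),interpolation=2)])[:,:,::-1])
E
```

```text
t: 4.32
tool_pos: [0.5013, 0.1908, 0.0972]
eef_rot: [[0.321, 0.947, -0.0], [0.947, -0.321, -0.0], [-0.0, -0.0, -1.0]]
wrist_force: [-0.6, 0.5, -0.0]
width: 0.0107
finger_force: 0.0
t 4.325 p [0.501 0.191 0.097] yaw 71.29193130591119 lin cm [-0.022  0.182  0.015] rot [ 0.     0.005 74.992] F [-0.611  0.466 -0.033] w 0.010676804978556054 0.0 q [ 0.729  0.215 -0.422 -0.    -0.933  2.086]
```

View pics/k1.png

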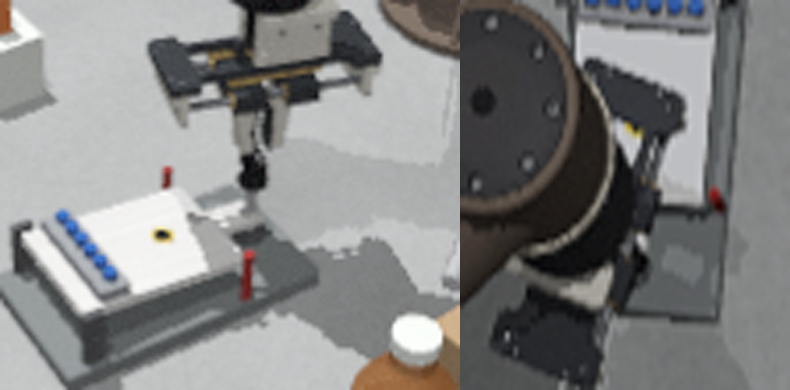

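Width 10.7 mm with no force means the fingers are not on the bar. In the left panel the black bar shows at about (253,170), in front of the fingers. I'll compare that with where the TCP projects.

Run:
```python
from fit import *
im,D=eyes.read_camera("scene");P=cloud("scene",D)
p=readout.get_obs()["tool_pos"]
print("tcp px",proj("scene",p),proj("scene",p+[0,0,.02]),"knob exp",[proj("scene",[.503,.19,z]) for z in(.094,.126)])
for v in range(222,252,2): print(v,[(round(x[0],3),round(x[1],3),round(x[2],3),int(im[v,u].mean())) for u in range(306,318,3) for x in [P[v,u]]])
c=im[205:260,280:345]; q=proj("scene",p)
c=cv2.resize(c,(650,550),interpolation=2); 
cv2.circle(c,(int((q[0]-280+.5)*10),int((q[1]-205+.5)*10)),6,(0,255,0),2)
cv2.imwrite("pics/k2.png",c[:,:,::-1])
```

```text
tcp px [311.5331 238.3768] [311.8806 233.6417] knob exp [array([310.9326, 239.1567]), array([311.4821, 231.5599])]
222 [(np.float64(0.55), np.float64(0.216), np.float64(0.202), 82), (np.float64(0.524), np.float64(0.199), np.float64(0.179), 104), (np.float64(0.512), np.float64(0.2), np.float64(0.175), 98), (np.float64(0.5), np.float64(0.201), np.float64(0.171), 28)]
224 [(np.float64(0.527), np.float64(0.189), np.float64(0.167), 140), (np.float64(0.521), np.float64(0.196), np.float64(0.168), 137), (np.float64(0.511), np.float64(0.2), np.float64(0.167), 104), (np.float64(0.501), np.float64(0.202), np.float64(0.163), 22)]
226 [(np.float64(0.524), np.float64(0.185), np.float64(0.155), 137), (np.float64(0.521), np.float64(0.197), np.float64(0.161), 136), (np.float64(0.375), np.float64(0.043), np.float64(-0.001), 105), (np.float64(0.501), np.float64(0.202), np.float64(0.156), 31)]
228 [(np.float64(0.523), np.float64(0.186), np.float64(0.147), 131), (np.float64(0.521), np.float64(0.198), np.float64(0.153), 135), (np.float64(0.378), np.float64(0.047), np.float64(-0.007), 138), (np.float64(0.5
[... 2199 characters left out ...]
(0.508), np.float64(0.188), np.float64(0.065), 139), (np.float64(0.449), np.float64(0.136), np.float64(-0.0), 140), (np.float64(0.438), np.float64(0.14), np.float64(-0.002), 172)]
248 [(np.float64(0.513), np.float64(0.18), np.float64(0.053), 225), (np.float64(0.51), np.float64(0.191), np.float64(0.06), 138), (np.float64(0.454), np.float64(0.142), np.float64(-0.003), 123), (np.float64(0.444), np.float64(0.148), np.float64(-0.003), 171)]
250 [(np.float64(0.522), np.float64(0.191), np.float64(0.057), 212), (np.float64(0.506), np.float64(0.188), np.float64(0.047), 130), (np.float64(0.501), np.float64(0.197), np.float64(0.051), 139), (np.float64(0.45), np.float64(0.155), np.float64(-0.005), 161)]
```

View pics/k2.png

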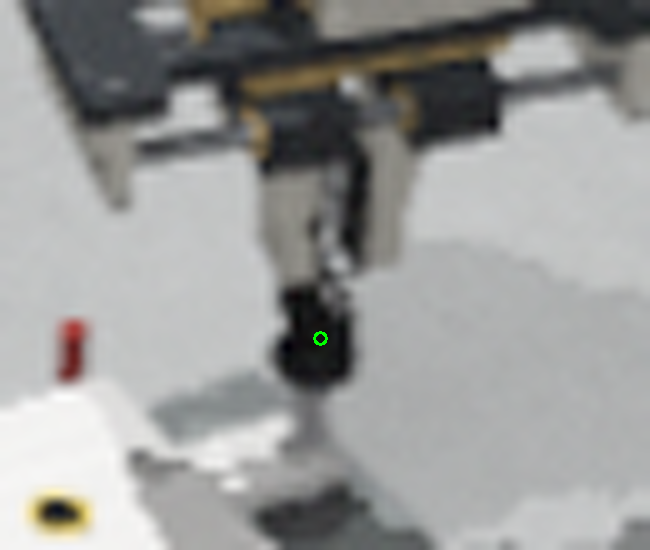

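```bash
python3 -m handwheel '{"linear":[[0,0,0],[0,0,0],[0,0,0]],"angular":[[0,0,0],[0,0,0],[0,0,0]],"fingers":[0,0,0]}' 30
```

```text
t: 4.85
tool_pos: [0.5014, 0.1908, 0.0972]
eef_rot: [[0.321, 0.947, -0.0], [0.947, -0.321, -0.0], [-0.0, 0.0, -1.0]]
wrist_force: [0.4, -0.5, -1.0]
width: 0.0003
finger_force: 0.0
```

The fingers closed completely with nothing between them. I'll lift straight up and look.

```bash
python3 -m handwheel '{"linear":[[0,0,-3],[0,0,-3],[0,0,0],[0,0,0]],"angular":[[0,0,0],[0,0,0],[0,0,0],[0,0,0]],"fingers":[0,0,6,6]}' 30
python3 - <<'E'
from fit import *
im,D=eyes.read_camera("scene");P=cloud("scene",D)
p=readout.get_obs()["tool_pos"]; print(p,proj("scene",p))
c=cv2.resize(im[200:260,280:340],(580,580),interpolation=2)
def mk(X,col):
    q=proj("scene",X); cv2.circle(c,(int((q[0]-280+.5)*9.67),int((q[1]-200+.5)*9.67)),4,col,2)
mk(p,(0,255,0)); mk([.503,.19,.126],(255,0,255)); mk([.503,.19,.094],(0,255,255))
cv2.imwrite("pics/k3.png",c[:,:,::-1])
E
```

```text
t: 5.35
tool_pos: [0.501, 0.1907, 0.1568]
eef_rot: [[0.321, 0.947, -0.0], [0.947, -0.321, 0.0], [0.0, -0.0, -1.0]]
wrist_force: [-0.3, 0.2, 0.1]
width: 0.0148
finger_force: 0.0
[0.5009 0.1905 0.1564] [312.6426 223.9852]
```

View pics/k3.png

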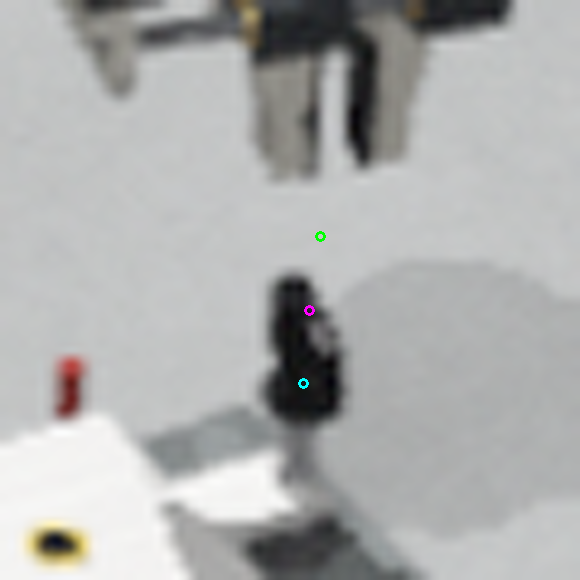

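The fingers visibly end well above the projected TCP: picture row 175 against 237. I'll measure the real fingertip position by depth.

Run:
```python
from fit import *
im,D=eyes.read_camera("scene");P=cloud("scene",D)
im2,D2=eyes.read_camera("top");P2=cloud("top",D2)
s=readout.get_obs();p=s["tool_pos"]; print(p,s["width"])
R=s["eef_rot"]
for n,Q in(("scene",P),("top",P2)):
    T=(Q-p)@R
    m=(abs(T[...,0])<.03)&(abs(T[...,1])<.06)&(T[...,2]<.02)&(T[...,2]>-.075)
    X=T[m]; print(n,len(X))
    if len(X)<5: continue
    for side in(1,-1):
        S=X[X[:,1]*side>0]
        if len(S): print(side,len(S),"max tool z",np.sort(S[:,2])[-12:],"x rng",np.percentile(S[:,0],[2,50,98]),"y",np.percentile(S[:,1],[2,50,98]))
for v in range(208,232): print(v,[(int(im[v,u].mean()),round(float(P[v,u,2]),3)) for u in range(306,324,2)])
```

```text
[0.5008 0.1905 0.1562] 0.026925603314811516
scene 153
1 73 max tool z [-0.0419 -0.0419 -0.0418 -0.0412 -0.0408 -0.04   -0.038  -0.0372 -0.0369
 -0.0363 -0.035  -0.0333] x rng [-0.0089  0.0113  0.0155] y [0.0116 0.0228 0.0304]
-1 80 max tool z [-0.0407 -0.0401 -0.0396 -0.0393 -0.0381 -0.0371 -0.0369 -0.036  -0.0355
 -0.0353 -0.0345 -0.0314] x rng [-0.0052  0.0106  0.0157] y [-0.0263 -0.0134 -0.008 ]
top 0
208 [(124, 0.231), (139, 0.231), (135, 0.23), (115, 0.228), (195, -0.0), (120, 0.216), (32, 0.224), (126, 0.228), (138, 0.224)]
209 [(119, 0.227), (135, 0.227), (138, 0.226), (122, -0.002), (196, -0.002), (121, 0.212), (31, 0.222), (126, 0.221), (138, 0.22)]
210 [(126, 0.225), (139, 0.226), (137, 0.221), (144, -0.005), (197, -0.002), (120, 0.205), (35, 0.217), (127, 0.217), (137, 0.217)]
211 [(124, 0.218), (136, 0.223), (129, 0.219), (141, -0.001), (196, -0.001), (114, 0.206), (35, 0.213), (125, 0.214), (139, 0.211)]
212 [(114, 0.209), (136, 0.217), (106, 0.211), (134, -0.003), (198, -0.003), (88, 0.2), (30, 0.209), (130, 0.212), (146, 0.209)]
213 [(116, 0.206), (139, 0.211), (120, 0
[... 1835 characters left out ...]
-0.005), (193, -0.004)]
227 [(194, -0.005), (193, -0.001), (185, -0.001), (192, -0.0), (196, -0.004), (197, -0.005), (195, -0.005), (183, -0.002), (179, -0.001)]
228 [(196, -0.001), (171, -0.003), (119, -0.002), (180, -0.001), (196, -0.007), (195, -0.004), (184, -0.002), (174, -0.001), (180, -0.004)]
229 [(197, -0.004), (116, 0.126), (37, 0.123), (156, -0.005), (197, -0.004), (185, -0.003), (177, -0.0), (177, -0.001), (179, -0.001)]
230 [(198, -0.004), (90, 0.124), (42, 0.123), (103, 0.002), (197, -0.002), (178, -0.0), (177, 0.0), (179, -0.006), (179, -0.002)]
231 [(196, -0.004), (90, 0.117), (37, 0.121), (93, 0.122), (182, -0.001), (177, -0.004), (177, -0.001), (177, -0.002), (178, -0.007)]
```

The fingertips really sit about 32 mm above the reported TCP, while the knob top measures 0.126 m as specified. The first grasp therefore closed just above the bar. I'll allow for this offset and descend with force checks.

```bash
python3 -m handwheel '{"linear":[[0,0,2],[0,0,2],[0,0,1.5],[0,0,1],[0,0,0]],"angular":[[0,0,0],[0,0,0],[0,0,0],[0,0,0],[0,0,0]],"fingers":[6,6,6,6,6]}' 30
python3 -m handwheel '{"linear":[[0,0,1],[0,0,1],[0,0,0.5],[0,0,0],[0,0,0],[0,0,0],[0,0,0],[0,0,0],[0,0,0],[0,0,0]],"angular":[[0,0,0],[0,0,0],[0,0,0],[0,0,0],[0,0,0],[0,0,0],[0,0,0],[0,0,0],[0,0,0],[0,0,0]],"fingers":[6,6,6,6,0.5,0.5,0.5,0.5,0.5,0.5]}' 30
```

```text
t: 6.12
tool_pos: [0.501, 0.1905, 0.0914]
eef_rot: [[0.321, 0.947, -0.001], [0.947, -0.321, -0.001], [-0.001, -0.001, -1.0]]
wrist_force: [-0.1, 0.1, 1.8]
width: 0.06
finger_force: 0.0
t: 7.38
tool_pos: [0.5032, 0.1905, 0.0673]
eef_rot: [[0.32, 0.947, 0.003], [0.947, -0.32, -0.0], [0.001, 0.003, -1.0]]
wrist_force: [11.8, -5.3, -6.2]
width: 0.0137
finger_force: 30.0
```

```bash
python3 -m handwheel '{"linear":[[0,0.2,0],[0,0,0],[0,0,0],[0,0,0],[0,0,0],[0,0,0],[0,0,0],[0,0,0],[0,0,0],[0,0,0],[0,0,0],[0,0,0]],"angular":[[0,0,0],[0,0,7.5],[0,0,7.5],[0,0,7.5],[0,0,7.5],[0,0,7.5],[0,0,7.5],[0,0,7.5],[0,0,7.5],[0,0,7.5],[0,0,7.5],[0,0,0]],"fingers":[0.5,0.5,0.5,0.5,0.5,0.5,0.5,0.5,0.5,0.5,0.5,0.5]}' 30
python3 to.py .503 .19 .067 -3.7
```

```text
t: 8.88
tool_pos: [0.5053, 0.1873, 0.0673]
eef_rot: [[0.998, -0.066, 0.002], [-0.066, -0.998, -0.004], [0.002, 0.004, -1.0]]
wrist_force: [16.0, -16.8, -5.0]
width: 0.0137
finger_force: 30.0
t 8.875 p [0.505 0.187 0.067] yaw -3.80996497881372 lin cm [-0.251 -0.255  0.031] rot [ 0.207 -0.135 -0.11 ] F [ 16.044 -16.777  -5.044] w 0.013695543128176162 29.992891252040863 q [ 0.722  0.253 -0.455  0.006 -0.864  0.778]
```

```bash
python3 -m handwheel '{"linear":[[0,0,0],[0,0,0],[0,0,0],[0,0,-4],[0,0,-4],[0,0,-4],[0,0,0],[0,0,0]],"angular":[[0,0,0],[0,0,0],[0,0,0],[0,0,0],[0,0,0],[0,0,0],[0,0,0],[0,0,0]],"fingers":[5,5,5,5,5,5,5,5]}' 30
python3 -m handwheel '{"linear":[[1.22,5.15,0],[1.22,5.15,0],[1.22,5.15,0],[1.22,5.15,0],[1.22,5.15,0],[1.22,5.15,0],[1.22,5.15,0],[0,0,0]],"angular":[[0,0,0],[0,0,0],[0,0,0],[0,0,0],[0,0,0],[0,0,0],[0,0,0],[0,0,4.6]],"fingers":[5,5,5,5,5,5,5,5]}' 30
cat > meas.py <<'E'
from fit import *
for cam in("top","scene"):
    im,D=eyes.read_camera(cam); cv2.imwrite(f"pics/{cam}_m.png",im[:,:,::-1]); P=cloud(cam,D); im=im.astype(int)
    r,g,b=im[...,0],im[...,1],im[...,2]
    near=(abs(P[...,0]-.6)<.22)&(abs(P[...,1]-.18)<.13)
    m=near&(im.min(2)>150)&(P[...,2]>.045)&(P[...,2]<.09)
    X=P[m]; A=np.c_[X[:,:2],np.ones(len(X))]; w=np.ones(len(X),bool)
    for _ in range(5):
        k=np.linalg.lstsq(A[w],X[w,2],rcond=None)[0]; e=X[:,2]-A@k; w=abs(e)<.006
    print(cam,"plate n",w.sum(),"slope",k,"z at spot",k@[.6,.184,1])
    y=near&(r-b>50)&(g-b>35); v,u=np.nonzero(y)
    if len(u): print("ring",len(u),u.mean(),v.mean(),atz(cam,(u.mean(),v.mean()),.075))
    for q in nets.pinpoint(cam,"spot")[:1]: print("net",q["conf"],q["uv"],atz(cam,q["uv"],.075))
E
python3 meas.py; python3 to.py .5645 -.175 .12 -8.6
python3 - <<'E'
from h import *
t=cv2.imread("pics/top_m.png");s=cv2.imread("pics/scene_m.png")
f=lambda a:cv2.resize(a,(400,400),interpolation=cv2.INTER_CUBIC)
cv2.imwrite("pics/v7.png",np.vstack([np.hstack([f(t[130:220,190:280])[:300],f(s[205:305,240:340])[:300]]),np.hstack([f(t[165:215,300:350])[:300],f(s[150:230,200:280])[100:]])]))
E
```

```text
t: 9.88
tool_pos: [0.5027, 0.1903, 0.1868]
eef_rot: [[0.998, -0.064, -0.0], [-0.064, -0.998, 0.0], [-0.001, -0.0, -1.0]]
wrist_force: [0.7, 0.7, -0.8]
width: 0.0499
finger_force: 0.0
t: 10.88
tool_pos: [0.5642, -0.1781, 0.1847]
eef_rot: [[0.989, -0.15, -0.004], [-0.15, -0.989, -0.0], [-0.004, 0.001, -1.0]]
wrist_force: [0.5, 0.9, -0.7]
width: 0.0499
finger_force: 0.0
top plate n 1027 slope [-0.0038 -0.0016  0.0778] z at spot 0.07525803771360455
ring 21 232.23809523809524 173.61904761904762 [0.6001 0.1818 0.075 ]
net 0.83 [228.1, 173.0] [0.6019 0.196  0.075 ]
scene plate n 1105 slope [0.0037 0.0014 0.0696] z at spot 0.0720605791790251
ring 17 285.47058823529414 253.76470588235293 [0.6014 0.1844 0.075 ]
net 0.62 [286.9, 253.2] [0.596  0.1847 0.075 ]
t 11.075 p [ 0.565 -0.175  0.186] yaw -8.204923907144229 lin cm [0.011 0.018 6.598] rot [0.006 0.118 0.395] F [-0.602  0.888 -0.272] w 0.04996913241014682 0.0 q [ 0.03   0.226 -0.185 -0.    -1.161  1.398]
```

View pics/v7.png

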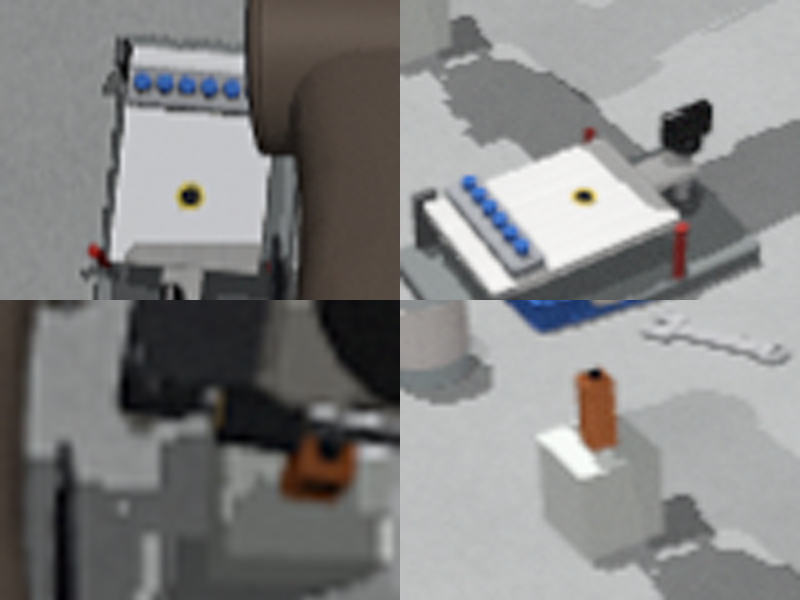

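The plate is level: the slope is about 0 from both cameras, and it sits flush with the posts in the picture. The ring is at about (0.6007, 0.183). Next I'll descend over the thermometer, keeping the 32 mm offset.

```bash
python3 -m handwheel '{"linear":[[0,0,3],[0,0,3],[0,0,1.5],[0,0,1],[0,0,0]],"angular":[[0,0,0.4],[0,0,0],[0,0,0],[0,0,0],[0,0,0]],"fingers":[5,5,5,5,5]}' 30
python3 -m handwheel '{"linear":[[0,0,1],[0,0,1],[0,0,1],[0,0,1.1],[0,0,0],[0,0,0],[0,0,0],[0,0,0],[0,0,0],[0,0,0]],"angular":[[0,0,0],[0,0,0],[0,0,0],[0,0,0],[0,0,0],[0,0,0],[0,0,0],[0,0,0],[0,0,0],[0,0,0]],"fingers":[5,5,5,5,5,1.5,1.5,1.5,1.5,1.5]}' 25
```

```text
t: 11.7
tool_pos: [0.5652, -0.1748, 0.102]
eef_rot: [[0.989, -0.151, -0.001], [-0.151, -0.989, -0.0], [-0.0, 0.0, -1.0]]
wrist_force: [0.9, -0.4, 0.4]
width: 0.0497
finger_force: 0.0
t: 12.95
tool_pos: [0.5653, -0.1752, 0.0615]
eef_rot: [[0.988, -0.151, 0.0], [-0.151, -0.988, -0.0], [0.0, 0.0, -1.0]]
wrist_force: [-0.8, 0.5, 1.9]
width: 0.0239
finger_force: 25.0
```

```bash
python3 -m handwheel '{"linear":[[0,0,-1.5],[0,0,-2],[0,0,-2.5],[0,0,-2.5],[0,0,-2.5],[0,0,0],[0,0,0]],"angular":[[0,0,0],[0,0,0],[0,0,0],[0,0,0],[0,0,0],[0,0,0],[0,0,0]],"fingers":[1.5,1.5,1.5,1.5,1.5,1.5,1.5]}' 25
python3 to.py .6007 .183 .171 -3.7
```

```text
t: 13.82
tool_pos: [0.5648, -0.1749, 0.171]
eef_rot: [[0.988, -0.152, -0.0], [-0.152, -0.988, 0.0], [-0.0, -0.0, -1.0]]
wrist_force: [-1.4, 0.4, -0.7]
width: 0.0234
finger_force: 25.0
t 13.825 p [ 0.565 -0.175  0.171] yaw -8.719480497518228 lin cm [ -1.875 -35.925   0.013] rot [-0.022  0.016 -5.019] F [-1.436  0.438 -0.747] w 0.02342809223936751 24.99987155199051 q [ 0.03   0.236 -0.208 -0.    -1.127  1.389]
```

```bash
python3 -m handwheel '{"linear":[[-0.27,-5.13,0],[-0.27,-5.13,0],[-0.27,-5.13,0],[-0.27,-5.13,0],[-0.27,-5.13,0],[-0.27,-5.13,0],[-0.27,-5.13,0],[0,0,0],[0,0,0],[0,0,0]],"angular":[[0,0,0],[0,0,0],[0,0,0],[0,0,0],[0,0,0],[0,0,0],[0,0,0],[0,0,0],[0,0,0],[0,0,0]],"fingers":[1.5,1.5,1.5,1.5,1.5,1.5,1.5,1.5,1.5,1.5]}' 25
python3 to.py .6007 .183 .171 -8.7
python3 - <<'E'
from fit import *
im,D=eyes.read_camera("scene"); P=cloud("scene",D); p=readout.get_obs()["tool_pos"]
np.save("sD2.npy",D); cv2.imwrite("pics/s2.png",im[:,:,::-1])
for l in("probe_tip","probe"):
    for q in nets.pinpoint("scene",l)[:1]: print(l,q["conf"],q["uv"],dep("scene",q["uv"],D))
# expected projections assuming probe axis = TCP axis, tip at z .126
a=[p[0],p[1]]
for z in(.127,.142,.187,.247): print(z,proj("scene",a+[z]))
c=im[205:265,255:315]; c=cv2.resize(c,(600,600),interpolation=2)
for z in(.127,.142,.187):
    q=proj("scene",a+[z]); cv2.circle(c,(int((q[0]-255+.5)*10),int((q[1]-205+.5)*10)),3,(0,255,0),1)
cv2.imwrite("pics/k8.png",c[:,:,::-1])
E
```

```text
t: 15.08
tool_pos: [0.6006, 0.1816, 0.1708]
eef_rot: [[0.988, -0.152, -0.001], [-0.152, -0.988, -0.0], [-0.001, 0.001, -1.0]]
wrist_force: [-0.4, -0.0, -0.7]
width: 0.0238
finger_force: 25.0
t 15.075 p [0.601 0.182 0.171] yaw -8.767441720478184 lin cm [-0.009 -0.137 -0.02 ] rot [ 0.032  0.038 -0.067] F [-0.435 -0.048 -0.741] w 0.023763149624332295 24.999759793281555 q [ 0.604  0.295 -0.128 -0.    -1.149  0.813]
probe_tip 0.48 [398.2, 308.4] [0.4692 0.5468 0.0697]
probe 0.48 [286.8, 228.3] [0.6044 0.192  0.1854]
0.127 [285.446  240.7987]
0.142 [285.5346 237.1079]
0.187 [285.8077 225.715 ]
0.247 [286.1896 209.7392]
```

View pics/k8.png

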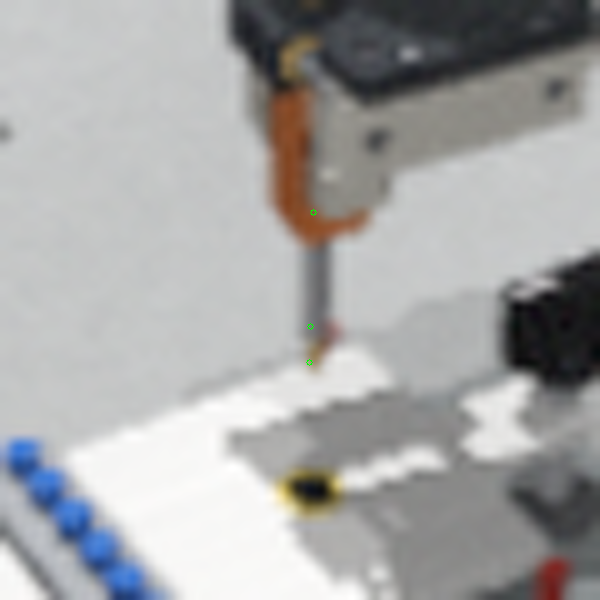

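The tip shows at (315,368), close to the projected axis point, with the ring centre at (310,490). I'll lower to just above the plate and refine from the stem's depth and image position.

```bash
python3 -m handwheel '{"linear":[[0,-0.1,2],[0,0,1.5],[0,0,0.5],[0,0,0],[0,0,0]],"angular":[[0,0,0],[0,0,0],[0,0,0],[0,0,0],[0,0,0]],"fingers":[1.5,1.5,1.5,1.5,1.5]}' 25
cat > stem.py <<'E'
from fit import *
p=readout.get_obs()["tool_pos"]; print("tcp",p)
N=6
for cam in("scene","top"):
    fr=[eyes.read_camera(cam) for _ in range(N)]
    im=np.mean([f[0] for f in fr],0); D=np.median([f[1] for f in fr],0); P=cloud(cam,D)
    o=ray(cam,(0,0))[0]
    m=(abs(P[...,0]-p[0])<.02)&(abs(P[...,1]-p[1])<.02)&(P[...,2]>.1)&(P[...,2]<p[2]+.012)&(im.max(2)<170)&(im[...,0]-im[...,2]<25)
    if m.sum()<4: print(cam,"stem hidden"); continue
    X=P[m]; d=(o-X.mean(0))[:2]; d/=np.linalg.norm(d)
    print(cam,len(X),"stem surface mean",X.mean(0),"axis est",X.mean(0)[:2]-d*.0042,"std",X.std(0))
    v,u=np.nonzero(m)
    for r in np.unique(v): print(r,u[v==r].mean(), (u[v==r]).size, proj(cam,[p[0],p[1],P[r,u[v==r]][:,2].mean()]))
    r,b,g=im[...,0],im[...,2],im[...,1]
    y=(abs(P[...,0]-.6)<.03)&(abs(P[...,1]-.183)<.03)&(r-b>50)&(g-b>35)&(P[...,2]<.085); v,u=np.nonzero(y); print("ring",len(u),(u.min()+u.max())/2,(v.min()+v.max())/2)
    cv2.imwrite(f"pics/{cam}_st.png",im[:,:,::-1])
E
python3 stem.py
python3 - <<'E'
import cv2
c=cv2.imread("pics/scene_st.png")[225:265,265:305]; cv2.imwrite("pics/k9.png",cv2.resize(c,(600,600),interpolation=cv2.INTER_CUBIC))
E
```

```text
t: 15.85
tool_pos: [0.6014, 0.1839, 0.1318]
eef_rot: [[0.988, -0.151, 0.001], [-0.151, -0.988, 0.0], [0.001, -0.0, -1.0]]
wrist_force: [-0.2, -0.1, -0.9]
width: 0.0238
finger_force: 25.0
tcp [0.6014 0.1839 0.1318]
scene 27 stem surface mean [0.6036 0.1888 0.1202] axis est [0.6011 0.1854] std [0.0024 0.0015 0.0105]
240 286.0 3 [285.7485 239.1073]
241 286.0 3 [285.7287 239.9137]
242 286.0 3 [285.7063 240.829 ]
243 286.0 3 [285.6802 241.8927]
244 286.0 3 [285.655  242.9191]
245 286.0 3 [285.6355 243.7153]
246 286.0 3 [285.6051 244.9561]
247 286.0 3 [285.5801 245.9732]
248 286.0 3 [285.5605 246.772 ]
ring 10 285.5 253.5
top stem hidden[ WARN:0@7.931] global loadsave.cpp:1063 imwrite_ Unsupported depth image for selected encoder is fallbacked to CV_8U.
```

View pics/k9.png

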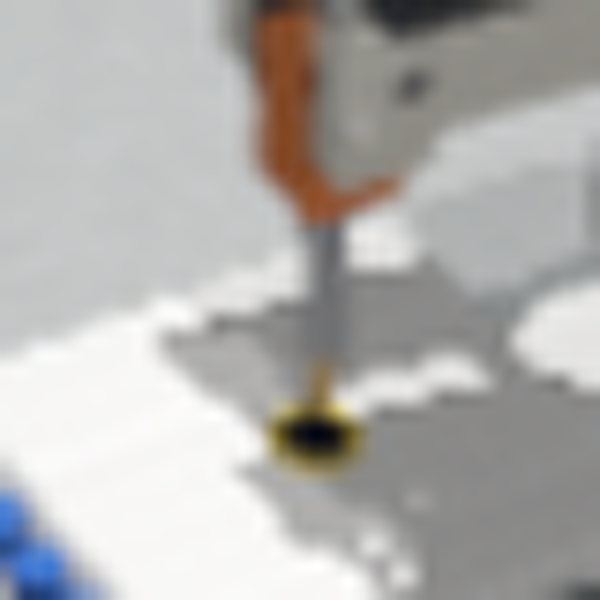

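The stem and tip line up with the ring to about 1 mm. Expected first contact is at reported z ≈ 0.1185, with half way in at 0.1125. I'll lower gently and watch the force.

```bash
cat > f.py <<'E'
from h import *
F=[]
for _ in range(6): eyes.read_camera("scene"); s=readout.get_obs(); F.append(s["wrist_force"])
print("mean F",np.mean(F,0).round(2),np.std(F,0).round(2),s["tool_pos"].round(4),s["t"])
E
python3 f.py
python3 -m handwheel '{"linear":[[0,0,0.5],[0,0,0.4],[0,0,0.2],[0,0,0],[0,0,0]],"angular":[[0,0,0],[0,0,0],[0,0,0],[0,0,0],[0,0,0]],"fingers":[1.5,1.5,1.5,1.5,1.5]}' 25; python3 f.py
python3 -m handwheel '{"linear":[[0,0,0.2],[0,0,0.2],[0,0,0],[0,0,0]],"angular":[[0,0,0],[0,0,0],[0,0,0],[0,0,0]],"fingers":[1.5,1.5,1.5,1.5]}' 25; python3 f.py
```

```text
mean F [ 0.03 -0.22 -0.59] [0.36 0.73 0.62] [0.601  0.1837 0.1311] 16.75
t: 17.38
tool_pos: [0.6011, 0.1837, 0.1202]
eef_rot: [[0.988, -0.151, 0.0], [-0.151, -0.988, 0.0], [0.0, -0.0, -1.0]]
wrist_force: [-0.2, 0.3, -1.7]
width: 0.0238
finger_force: 25.0
mean F [ 0.13  0.51 -0.66] [0.54 0.45 0.43] [0.601  0.1837 0.1203] 17.675
t: 18.18
tool_pos: [0.6011, 0.1838, 0.1163]
eef_rot: [[0.988, -0.151, 0.0], [-0.151, -0.988, 0.0], [0.0, -0.0, -1.0]]
wrist_force: [0.2, 0.4, 0.6]
width: 0.0235
finger_force: 25.0
mean F [ 0.39 -0.22  0.39] [0.37 0.5  0.21] [0.6011 0.1838 0.1163] 18.475
```

```bash
python3 -m handwheel '{"linear":[[0,0,0.2],[0,0,0.2],[0,0,0],[0,0,0],[0,0,0],[0,0,0]],"angular":[[0,0,0],[0,0,0],[0,0,0],[0,0,0],[0,0,0],[0,0,0]],"fingers":[1.5,1.5,1.5,1.5,1.5,1.5]}' 25; python3 f.py
python3 meas.py 2>&1 | grep -v net
python3 - <<'E'
import cv2
c=cv2.imread("pics/scene_m.png")[225:265,265:305]; cv2.imwrite("pics/k10.png",cv2.resize(c,(600,600),interpolation=cv2.INTER_CUBIC))
E
```

```text
t: 19.23
tool_pos: [0.6011, 0.1838, 0.1123]
eef_rot: [[0.988, -0.151, 0.0], [-0.151, -0.988, 0.0], [0.0, -0.0, -1.0]]
wrist_force: [-0.3, 0.2, 2.8]
width: 0.0237
finger_force: 25.0
mean F [0.78 0.5  2.31] [0.39 0.46 0.19] [0.6011 0.1838 0.1122] 19.525
top plate n 223 slope [-0.0012 -0.0232  0.0789] z at spot 0.07393449161173349
scene plate n 757 slope [ 0.0108 -0.0006  0.0653] z at spot 0.0716496809044699
ring 5 285.4 251.2 [0.5944 0.1741 0.075 ]
```

View pics/k10.png

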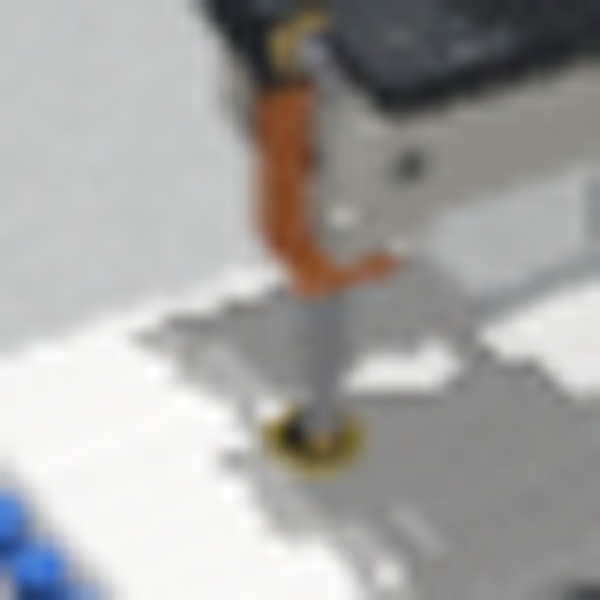

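The tip sits inside the ring, about (322,442) against the ring centre at (317,437), so roughly 2 mm off. The push is about 2.9 N, or 6 mm of travel. The thermometer is upright and the plate is level, so I'm handing in.

```bash
python3 -c "
from workcell import manip
print(manip.close_job())"
```

```text
the job is handed in; nothing more can be done
None
```

I handed the job in with the plate level and the thermometer gripped upright on the plate, its tip about 2 mm from the ring's centre and pushed in about 6 mm at about 3 N (my own measurements; the hand-in returned no verdict).

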